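Run the probe round a coupling's seal groove and tally it

ROBOT

A 6-joint arm with a two-finger parallel gripper is mounted at the origin on the work surface. World frame = base frame: x ahead of the robot, y to its left, z up, the work surface at z = 0. Lengths are in m, angles in rad, forces in N, time in s.
With the tool pointing down it reaches from about 0.225 to 0.875 m from the base axis. Payload 3.4 kg.
Tool frame: the origin (TCP) lies at the very end of the fingers, on their centre line; the grasp point (between the pads) lies 19 mm behind it (manip.tcp_to_grasp is the distance from the TCP to the grasp point, in m); z points along the fingers, y is the line along which they close (so a half turn about z gives the same grasp; the last joint's range is limited). The gripper opens to 85 mm and grips with 20 to 120 N. Pads are 22 mm wide; open, the fingers measure 114 mm over their backs; the gripper's body (76 mm by 85 mm) begins 54 mm behind the grasp point. The pads swing forward as they close: fully open they stand 13 mm farther back than shut.
Start: joints at [-1.274, 0.276, 1.505, -0, 1.361, -0.121], TCP at [0.233, -0.526, 0.207] pointing down, gripper open.
Joint ranges: [-2.89, 2.89], [-0.75, 2.08], [0.22, 2.7], [-1.18, 4.32], [0.11, 2.71], [-2.7, 2.7]. Speed limits (rad/s): [2.57, 2.57, 3.14, 3.14, 3.14, 3.14].

INTERFACE

Orientations are given as a unit quaternion [w, x, y, z].
In Python, from rig import status, get_image, job, manip gives the robot as it stands.
- The arm moves only by the tool apply_moves, never from a script. Its arguments are lists of equal length, an entry for each row: "xyz": the shift along the tool's x, y, z each as a share of 0.3 m, from -1 to 1, a list of three; "rot": the turn, a rotation vector about the tool's x, y, z each as a share of 60 degrees, from -1 to 1, a list of three; "hand": the opening, from -1 (shut) to 1 (fully open). A call has 1 to 8 rows; each row shifts and turns the commanded pose from where the row before left it, along the tool's axes as they then stand; what a row does not reach is not made up. A row lasts 1/8 s, in which the tool goes at most 62.5 mm and 10.7 degrees, less where a joint would pass 70% of its speed; a pose out of reach is approached as far as the arm can. A call with a number of a shift or a turn outside -1 to 1 is refused whole. A call with a gripper value outside its range is refused whole. The fingers move at their own pace and stop on an object; "force" is the grip in N (left out, the last holds). Time passes only in rows, so rows that do not move let the fingers close. It gives the time, the measured TCP pose, the force, the opening and the grip force at its end, in the units of the state.
- status.get_state(): the state, without advancing time (a new reading comes with each control period).
- get_image(name): name is "scene" or "top" or "wrist"; returns a dict with "pixels" (400x640x3 uint8, red, green, blue), "fovy" (degrees; the focal length in pixels is half the picture's height over the tangent of half this angle, whatever the lens; pixels are square), "cx", "cy" (the principal point, pixels), "origin" and "orientation" of the camera in the world; the wrist camera has in their place "tool_from_camera" (4x4, takes a point from camera to tool coordinates, whose origin is the TCP and whose axes are the flange's). Camera axes: x right, y down, z forward; pixel columns grow to the right and rows downward; lengths in m; the calibration is good to about 2 mm. A picture is of the moment at which its call begins: read the wrist's pose just before it. There is no depth.
- job.sign_off(): hands the job in; it is judged then, once.
The state is a dict: "clock": time; "qpos": joint angles; "qd": joint speeds; "effort": joint torques, N m; "position": TCP position; "ee_rot": TCP orientation; "contact_force": force on the tool from outside, world axes, zero at the start; "moment": the same for the moment, N m; "width": finger opening in m; "gripper_force": force on a finger pad.
Only numpy, scipy, OpenCV 4.12 (cv2) and the standard library are available. Lean on these libraries where they do the work, as an engineer would, in place of code of your own. Each camera call takes 0.05 s, during which the arm holds its last target. There are 200 camera calls.

TASK

Check the seal groove of the coupling that has the lug: take the probe from its stand, put its tip down into the groove beside the lug and run it slowly, about 2 to 3 cm a second and without forcing it, anticlockwise as seen from above, all the way round the hub to the lug's other side. Then press the recessed button on the tally counter right down with the probe's tip, and hang the probe back in the fork of its stand. Leave everything else on the bench where it is.

Things in the scene. Friction and masses are not known exactly. Their poses are not given: they have to be found in the camera images.
- coupling: Coupling under test, fixed: steel foot (140 mm diameter), black neck, black upper flange (128 mm diameter, flat face 50 mm above the bench), steel hub (72 mm diameter, top at 68 mm) in its middle, with an open groove round the hub's foot and one lug bridging the groove. Origin: centre of the underside; z up; own +x points to the lug. Two spares at the far corners have no groove and no lug.
- hub (a point): Centre of the hub's flat top, 68 mm above the bench. The groove round the hub's foot is 10 mm wide (radius 36 to 46 mm about this axis, centreline 41 mm) and 8 mm deep: black face at 50 mm, dark steel floor at 42 mm above the bench.
- lug (a point): Middle of the top of the steel lug that bridges the groove, 58 mm above the bench, 46 mm from the hub's axis. The lug is 26 mm long radially and 14 mm wide, with a screw head up to 61 mm. The groove runs from one side of it all the way round to the other.
- probe: Probe (stylus), upright, round, about 0.12 kg, 116 mm tall. Origin: the very tip of its point, at the bottom; z up along it. Needle 5 mm diameter with round end up to z = 40 mm, shank 10 mm diameter to 62, collar 36 mm diameter 62 to 66, ribbed aluminium grip 22 mm diameter 66 to 116 (hold it about 95 mm above the tip). It hangs by its collar in the fork, tip 13 mm above the bench.
- stand: Probe's stand, fixed: base 80 x 70 x 8 mm, an upright at its +x side, a level fork with its top 75 mm above the bench: prongs along x (-29 to 39 mm), 15 mm wide each, slot between them 20 mm wide, open towards -x, closed at x = 16 mm. Origin: centre of the underside, below the middle of the probe's place. The probe lifts straight out.
- fork (a point): Middle of the probe's place in the stand's fork, level with the fork's top (75 mm above the bench), where the collar's underside rests.
- counter: Tally counter, fixed: grey box 100 x 80 x 40 mm with a dark-framed green display on its +x half and a round well (18 mm diameter) in its top at x = -22 mm, y = 0, holding a recessed button. Origin: centre of the underside.
- tally_top (a point): Centre of the button's top, 37 mm above the bench when released, 3 mm below the counter's top. The button is a steel disc of 15 mm diameter.
- tally (a joint): How far the button is pressed, m: 0 released, 0.005 fully down. A spring: about 1.2 N to start, 4 N fully down; it springs back.
- groove0 (a point): Point on the groove's centreline, half way down it (46 mm above the bench), 30 degrees anticlockwise (from above) from the lug's middle: beside the lug, where the run begins.
- groove1 (a point): Point on the groove's centreline, half way down it (46 mm above the bench), 67.5 degrees anticlockwise (from above) from the lug's middle.
- groove2 (a point): Point on the groove's centreline, half way down it (46 mm above the bench), 105 degrees anticlockwise (from above) from the lug's middle.
- groove3 (a point): Point on the groove's centreline, half way down it (46 mm above the bench), 142.5 degrees anticlockwise (from above) from the lug's middle.
- groove4 (a point): Point on the groove's centreline, half way down it (46 mm above the bench), 180 degrees anticlockwise (from above) from the lug's middle.
- groove5 (a point): Point on the groove's centreline, half way down it (46 mm above the bench), 217.5 degrees anticlockwise (from above) from the lug's middle.
- groove6 (a point): Point on the groove's centreline, half way down it (46 mm above the bench), 255 degrees anticlockwise (from above) from the lug's middle.
- groove7 (a point): Point on the groove's centreline, half way down it (46 mm above the bench), 292.5 degrees anticlockwise (from above) from the lug's middle.
- groove8 (a point): Point on the groove's centreline, half way down it (46 mm above the bench), 330 degrees anticlockwise (from above) from the lug's middle: beside the lug's other side, where the run ends.
- wrench: open-ended wrench, 170 mm long, lying beyond the coupling; loose, to be left alone.
- screwdriver: red-handled screwdriver, 180 mm long, lying near the robot; loose, to be left alone.
- tin: upright can, 56 mm diameter, 70 mm tall; loose, to be left alone.
- spacer: plain steel ring, 56 mm outside diameter, 22 mm tall, lying flat near the robot; loose, to be left alone.
- parts_tray: white open tray, 140 x 100 x 45 mm, at the left; loose, to be left alone.
- mug: steel mug, 72 mm diameter, 80 mm tall, at the right; loose, to be left alone.

How it is judged:
On the way, in this order (a step that is already met when the one before it is completed fails the run):
1. the probe's tip is down in the groove at point groove0 (within 7 mm, at least 1 mm below the black face), staying 0.2 s or more in passing (about 5 cm/s at most) (distance between probe and groove0 below 0.007 m and z of probe in the frame of coupling below 0.049 m), for 0.2 s.
2. the probe's tip is down in the groove at point groove1 (within 7 mm, at least 1 mm below the black face), staying 0.2 s or more in passing (about 5 cm/s at most) (distance between probe and groove1 below 0.007 m and z of probe in the frame of coupling below 0.049 m), for 0.2 s.
3. the probe's tip is down in the groove at point groove2 (within 7 mm, at least 1 mm below the black face), staying 0.2 s or more in passing (about 5 cm/s at most) (distance between probe and groove2 below 0.007 m and z of probe in the frame of coupling below 0.049 m), for 0.2 s.
4. the probe's tip is down in the groove at point groove3 (within 7 mm, at least 1 mm below the black face), staying 0.2 s or more in passing (about 5 cm/s at most) (distance between probe and groove3 below 0.007 m and z of probe in the frame of coupling below 0.049 m), for 0.2 s.
5. the probe's tip is down in the groove at point groove4 (within 7 mm, at least 1 mm below the black face), staying 0.2 s or more in passing (about 5 cm/s at most) (distance between probe and groove4 below 0.007 m and z of probe in the frame of coupling below 0.049 m), for 0.2 s.
6. the probe's tip is down in the groove at point groove5 (within 7 mm, at least 1 mm below the black face), staying 0.2 s or more in passing (about 5 cm/s at most) (distance between probe and groove5 below 0.007 m and z of probe in the frame of coupling below 0.049 m), for 0.2 s.
7. the probe's tip is down in the groove at point groove6 (within 7 mm, at least 1 mm below the black face), staying 0.2 s or more in passing (about 5 cm/s at most) (distance between probe and groove6 below 0.007 m and z of probe in the frame of coupling below 0.049 m), for 0.2 s.
8. the probe's tip is down in the groove at point groove7 (within 7 mm, at least 1 mm below the black face), staying 0.2 s or more in passing (about 5 cm/s at most) (distance between probe and groove7 below 0.007 m and z of probe in the frame of coupling below 0.049 m), for 0.2 s.
9. the probe's tip is down in the groove at point groove8 (within 7 mm, at least 1 mm below the black face), staying 0.2 s or more in passing (about 5 cm/s at most) (distance between probe and groove8 below 0.007 m and z of probe in the frame of coupling below 0.049 m), for 0.2 s.
10. the button is pressed down (4 mm or more of its 5 mm) by the probe (value of joint tally above 0.004 m and contact force between probe and counter above 0.5 N), for 0.05 s.
At the end, for the whole second after the job is handed in: The probe hangs upright (within 0.12 rad) and still in the stand's fork, resting on its collar: tip 13 mm above the bench within 4 mm, within 14 mm horizontally of site fork; the button is released (under 1 mm) (horizontal distance between probe and fork below 0.014 m and z of probe in the frame of stand between 0.009 and 0.017 m and angle between probe's own z axis and vertical below 0.12 rad and linear speed of probe below 0.02 m/s and value of joint tally below 0.001 m); the robot touches nothing.
It fails at once if the probe is forced against the coupling (over 25 N) (contact force between probe and coupling above 25 N).
It fails at once if a bystander is pushed more than 30 mm from its place (distance of any of wrench, screwdriver, tin, spacer, parts_tray, mug from where it was at the start of the episode above 0.03 m).
It also fails if it takes over 72 s, if anything falls off the work surface, if the arm or the gripper's body presses on something with over 40 N, if the wrist force passes 120 N, or if a joint passes its speed limit or range.

## Working session

There is one attempt and no reset: what is moved stays moved. The work goes in short steps, Python scripts to look and compute and a tool call to move; the robot and the scene stay as the last step left them, time stands still between calls to the robot, and variables do not carry over. Pictures are saved under pics/ and viewed, at most 10 in all, crops included, and the job is handed in when it is done.

Besides the shell and the picture viewer there is one more tool, called by a JSON object that holds its "fn" and its "kwargs", one argument or row to a line. apply_moves: Moves the arm, as the interface text tells. Its arguments: {"type":"object","properties":{"xyz":{"type":"array","items":{"type":"array","items":{"type":"number","minimum":-1,"maximum":1}}},"rot":{"type":"array","items":{"type":"array","items":{"type":"number","minimum":-1,"maximum":1}}},"hand":{"type":"array","items":{"type":"number"}},"force":{"type":"number"}},"required":["xyz","rot","hand"]}

```bash
ls; mkdir -p pics
cat > h.py <<'E'
import numpy as np,cv2
from scipy.spatial.transform import Rotation as R
from rig import status,get_image,job,manip
def Rq(q): return R.from_quat([q[1],q[2],q[3],q[0]]).as_matrix()
def grab(n):
    s=status.get_state(); im=get_image(n)
    p=im["pixels"]; f=p.shape[0]/2/np.tan(np.radians(im["fovy"])/2)
    if n=="wrist":
        T=np.eye(4);T[:3,:3]=Rq(s["ee_rot"]);T[:3,3]=s["position"];T=T@np.array(im["tool_from_camera"])
        o,M=T[:3,3],T[:3,:3]
    else: o,M=np.array(im["origin"]),Rq(im["orientation"])
    return dict(p=cv2.cvtColor(p,cv2.COLOR_RGB2BGR),f=f,cx=im["cx"],cy=im["cy"],o=o,M=M,s=s)
def ray(c,u,v):
    d=c["M"]@np.array([(u-c["cx"])/c["f"],(v-c["cy"])/c["f"],1]);return c["o"],d/np.linalg.norm(d)
def onz(c,u,v,z):
    o,d=ray(c,u,v);return o+d*(z-o[2])/d[2]
def proj(c,P):
    q=c["M"].T@(np.array(P)-c["o"]);return c["cx"]+c["f"]*q[0]/q[2],c["cy"]+c["f"]*q[1]/q[2]
def tri(*rs):
    A=0;b=0
    for o,d in rs:
        Q=np.eye(3)-np.outer(d,d);A=A+Q;b=b+Q@o
    return np.linalg.solve(A,b)
E
python3 - <<'E'
from h import *
for n in("scene","top","wrist"):
    c=grab(n);cv2.imwrite(f"pics/{n}0.png",c["p"]);print(n,c["f"],c["cx"],c["cy"],c["o"].round(3),c["M"].round(3).tolist())
print(c["s"]); print(manip.tcp_to_grasp)
E
```

```text
pics
scene 384.3631611849834 319.21225182639677 197.39052339217912 [1.185 0.3   0.94 ] [[-0.477, 0.679, -0.558], [0.879, 0.381, -0.288], [0.016, -0.627, -0.778]]
top 378.17530334885015 321.6981730058198 201.57733890808058 [ 0.448 -0.008  1.248] [[0.012, -0.996, 0.089], [-1.0, -0.011, 0.01], [-0.009, -0.09, -0.996]]
wrist 300.52593063654456 322.1422872189492 200.02308876033695 [ 0.307 -0.493  0.373] [[0.405, -0.868, -0.286], [-0.914, -0.386, -0.125], [-0.002, 0.313, -0.95]]
{'clock': 0.1, 'qpos': array([-1.27397475e+00,  2.76532799e-01,  1.50597822e+00, -1.08426164e-06,
        1.36071821e+00, -1.21001779e-01]), 'qd': array([-7.23749843e-05, -2.20346056e-04, -2.68027541e-03,  5.51772076e-04,
       -1.40039579e-03, -2.89545801e-04]), 'effort': array([ 1.71726500e-03, -4.17699945e+01, -2.46402633e+01, -2.60764118e-04,
        5.72507342e-03, -3.32555871e-06]), 'position': array([ 0.23316476, -0.52505439,  0.20613694]), 'ee_rot': array([-8.15084138e-04,  9.78256856e-01,  2.07395407e-01, -7.23712959e-05]), 'contact_force': array([-0.37060483,  0.14817654,  0.18730064]), 'moment': array([0.01930705, 0.07292234, 0.0217986 ]), 'gripper_force': 0.0, 'width': 0.08540339655221431}
0.0187
```

View pics/top0.png

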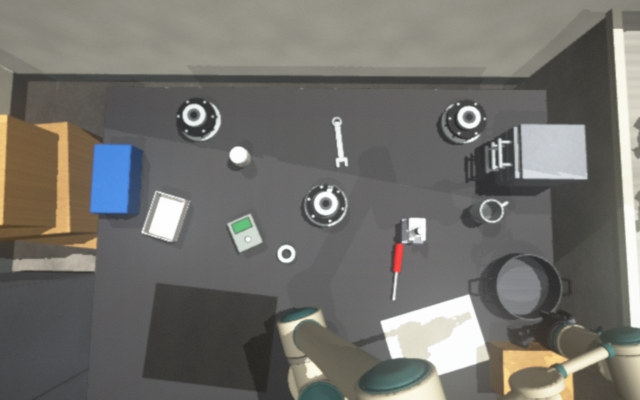

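View pics/scene0.png

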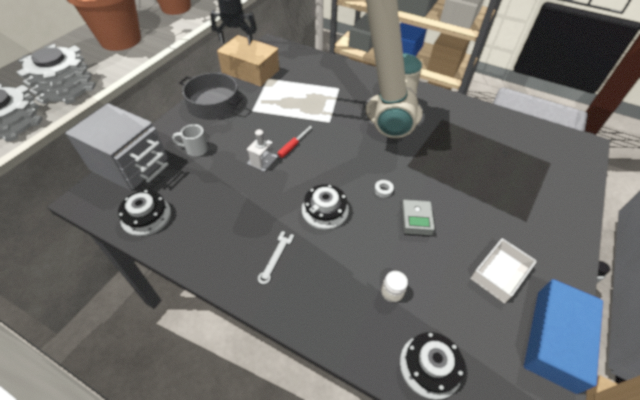

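The top view shows the coupling at (326,205), the stand and probe at (412,231), the counter at (244,232) with its button at about (249,238), the screwdriver at (397,270) and the spacer at (286,254). The scene view agrees: the lug appears to be on the coupling's far side (335,187 in the top view).

Run:
```python
from h import *
t=grab("top");s=grab("scene")
for n,a,b in(("hub",(326,204),(325,201)),("lugguess",(331,188),(316,210)),("counter",(244,232),(418,216)),("stand/probe top",(417,231),(259,134))):
    print(n,tri(ray(t,*a),ray(s,*b)).round(3))
crop=lambda c,x,y,w=100,h=75:cv2.resize(c["p"][y-h//2:y+h//2,x-w//2:x+w//2],(400,300),interpolation=cv2.INTER_CUBIC)
cv2.imwrite("pics/c1.png",np.vstack([np.hstack([crop(t,326,205),crop(t,412,231)]),np.hstack([crop(s,325,202),crop(s,260,152)])]))
```

```text
hub [ 0.548 -0.009  0.045]
lugguess [ 0.597 -0.02   0.051]
counter [0.456 0.252 0.034]
stand/probe top [ 0.467 -0.284  0.122]
```

View pics/c1.png

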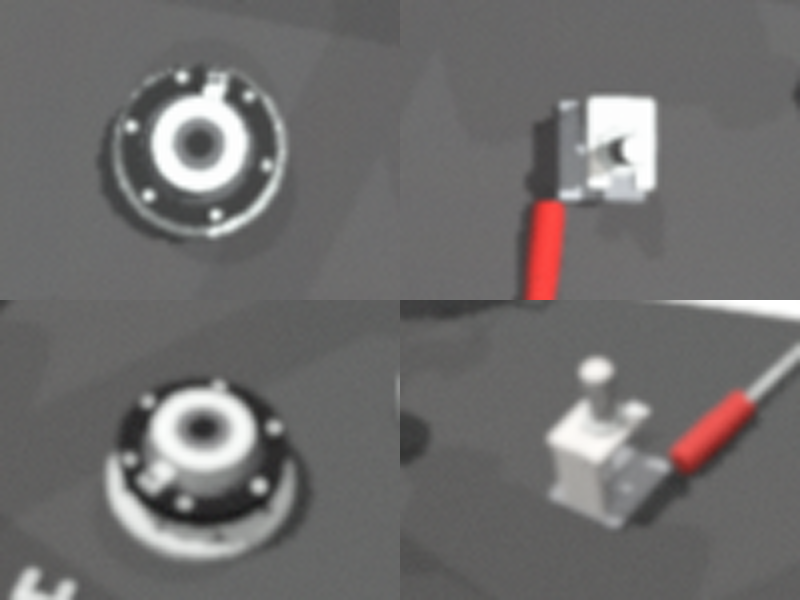

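The crop shows the hub at top-view pixel (326,203) and the lug at about (330,189), on the far side and slightly toward −y. The probe stands in its fork with the screwdriver close beside it. I'll move the wrist camera over the stand.

{"fn": "apply_moves", "kwargs": {
  "xyz": [
    [0.128, -0.055, -0.02],
    [0.128, -0.055, -0.02],
    [0.128, -0.055, -0.02],
    [0.128, -0.055, -0.02],
    [0.128, -0.055, -0.02],
    [0.128, -0.055, -0.02],
    [0.128, -0.055, -0.02],
    [0.128, -0.055, -0.02]
  ],
  "rot": [
    [0, 0, 0],
    [0, 0, 0],
    [0, 0, 0],
    [0, 0, 0],
    [0, 0, 0],
    [0, 0, 0],
    [0, 0, 0],
    [0, 0, 0]
  ],
  "hand": [1, 1, 1, 1, 1, 1, 1, 1]
}}

```text
clock: 1.25
position: [0.4613, -0.2791, 0.2551]
ee_rot: [0.0, 0.978, 0.207, 0.0]
contact_force: [1.0, 0.0, 0.8]
width: 0.085
gripper_force: 0.0
```

Run:
```python
from h import *
c=grab("wrist");c=grab("wrist");cv2.imwrite("pics/w1.png",c["p"]);np.savez("w1.npz",**{k:c[k] for k in("p","f","cx","cy","o","M")});print(c["s"]["position"],c["s"]["ee_rot"],c["s"]["clock"])
```

```text
[ 0.46509943 -0.27525215  0.25590836] [-0.00119584  0.97793499  0.20888439  0.00300558] 1.3
```

View pics/w1.png

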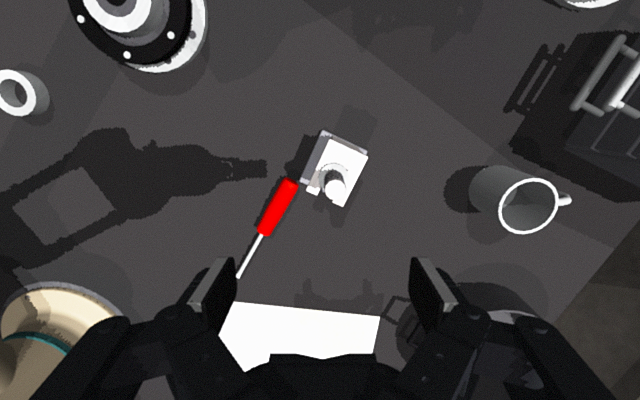

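The wrist view shows the stand at about (335,170) with the probe's top near (335,187). The mug (525,205), spacer (18,93) and screwdriver (278,210) are clear of the fingers.

Run:
```python
from h import *
z=dict(np.load("w1.npz"))
print(onz(z,335,187,.129).round(4),onz(z,340,150,.075).round(4))
s=status.get_state();M=Rq(s["ee_rot"]);print(s["position"],M.round(3).tolist())
print("tool target delta to put TCP at probe -.02 toolx,z .17:",(M.T@(onz(z,335,187,.129)*[1,1,0]+[0,0,.17]-M[:,0]*.02-s["position"])).round(4))
```

```text
[ 0.4691 -0.2881  0.129 ] [ 0.499 -0.283  0.075]
[ 0.46313132 -0.27749194  0.25551781] [[0.912, 0.41, 0.003], [0.41, -0.912, 0.001], [0.003, 0.0, -1.0]]
tool target delta to put TCP at probe -.02 toolx,z .17: [-0.0192  0.0121  0.0855]
```

{"fn": "apply_moves", "kwargs": {
  "xyz": [
    [-0.016, 0.01, 0.071],
    [-0.016, 0.01, 0.071],
    [-0.016, 0.01, 0.071],
    [-0.016, 0.01, 0.071],
    [0, 0, 0]
  ],
  "rot": [
    [0, 0, 0],
    [0, 0, 0],
    [0, 0, 0],
    [0, 0, 0],
    [0, 0, 0]
  ],
  "hand": [1, 1, 1, 1, 1]
}}

```text
clock: 1.98
position: [0.4462, -0.2988, 0.168]
ee_rot: [-0.002, 0.978, 0.207, -0.001]
contact_force: [0.2, -0.7, 0.2]
width: 0.0849
gripper_force: 0.0
```

```bash
cat >> h.py <<'E'
def save(c,n):
    np.savez(n+".npz",**{k:c[k] for k in("p","f","cx","cy","o","M")})
def load(n): return dict(np.load(n+".npz"))
E
python3 - <<'E'
from h import *
for i in range(3):
    s=status.get_state();print(s["position"].round(4),s["ee_rot"].round(4))
    c=grab("wrist")
save(c,"w2")
x0,y0=240,80
cv2.imwrite("pics/w2.png",cv2.resize((255*(c["p"][y0:y0+150,x0:x0+200]/255.)**1.5).astype(np.uint8),None,fx=4,fy=4,interpolation=cv2.INTER_CUBIC))
E
```

```text
[ 0.4462 -0.2988  0.168 ] [-0.0016  0.9784  0.2069 -0.0014]
[ 0.4471 -0.2992  0.1693] [-6.000e-04  9.783e-01  2.070e-01 -6.000e-04]
[ 0.4478 -0.2995  0.1701] [2.000e-04 9.783e-01 2.071e-01 1.000e-04]
```

View pics/w2.png

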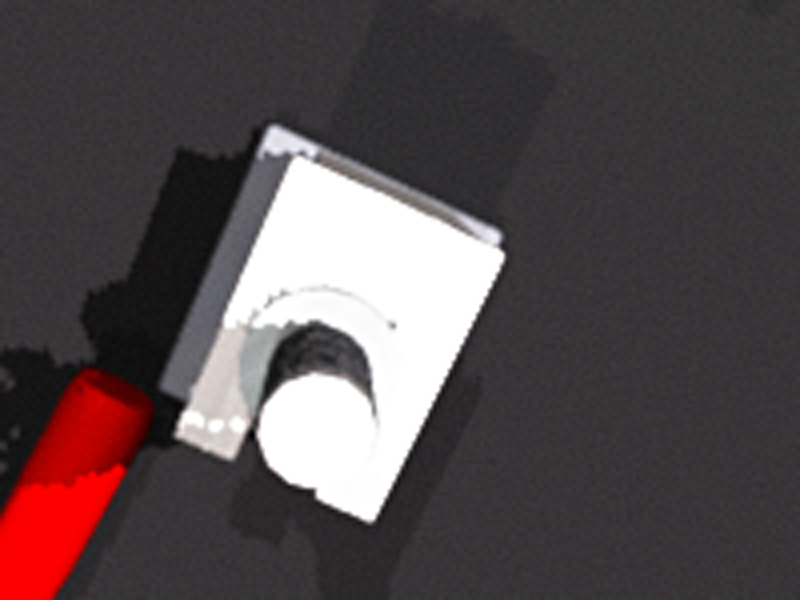

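The crop shows the fork plate with corners at crop (297,157), (505,255), (374,522) and (176,437), and its slot open at the bottom. The probe's top disc is centred at (318,430), with a radius of about 60.

Run:
```python
from h import *
c=load("w2");t=grab("top");s=grab("scene")
f=lambda u,v:(240+u/4-.375,80+v/4-.375)
C=[onz(c,*f(*p),.075) for p in((297,157),(505,255),(374,522),(176,437))]
for p in C:print(p.round(4))
print([np.linalg.norm(C[i]-C[i-3])for i in range(4)])
ax=((C[0]-C[3])+(C[1]-C[2]))[:2];ax/=np.linalg.norm(ax)
ctr=sum(C)/4; print("yaw +x",np.degrees(np.arctan2(ax[1],ax[0])),"fork",ctr[:2]-ax*.005)
P=onz(c,*f(318,430),.129);print("probe top wrist",P)
a=ray(c,*f(318,430))
st=(320+0,0)
print("tri scene",tri(a,ray(s,259.5,134)),"tri all",tri(a,ray(s,259.5,134.5),ray(t,417.2,230.5)))
print(proj(t,P),proj(s,P))
print(onz(c,*f(317,345),.075+.004)) # collar centre rough
```

```text
[ 0.5056 -0.2669  0.075 ]
[ 0.505 -0.316  0.075]
[ 0.4378 -0.3156  0.075 ]
[ 0.4383 -0.2661  0.075 ]
[np.float64(0.04912236201008544), np.float64(0.06719297241109354), np.float64(0.049463479157556216), np.float64(0.06729812633794098)]
yaw +x -0.46067475471163016 fork [ 0.46663845 -0.29111066]
probe top wrist [ 0.46693997 -0.28918908  0.129     ]
tri scene [ 0.46416419 -0.29009095  0.11901254] tri all [ 0.4655171  -0.2867492   0.11875747]
(np.float64(420.7122408546937), np.float64(230.12715745706586)) (np.float64(258.84021814041023), np.float64(132.2205575967725))
[ 0.4712957 -0.2865317  0.079    ]
```

{"fn": "apply_moves", "kwargs": {
  "xyz": [
    [0, 0, 0],
    [0, 0, 0],
    [0, 0, 0],
    [0.056, -0.16, -0.02],
    [0.056, -0.16, -0.02],
    [0.056, -0.16, -0.02],
    [0.056, -0.16, -0.02],
    [0.056, -0.16, -0.02]
  ],
  "rot": [
    [0, 0, 0.133],
    [0, 0, 0.133],
    [0, 0, 0.133],
    [0, 0, 0],
    [0, 0, 0],
    [0, 0, 0],
    [0, 0, 0],
    [0, 0, 0]
  ],
  "hand": [1, 1, 1, 1, 1, 1, 1, 1]
}}

```text
clock: 3.22
position: [0.5328, -0.0574, 0.201]
ee_rot: [0.0, 1.0, 0.0, 0.001]
contact_force: [0.6, -0.3, 0.5]
width: 0.0852
gripper_force: 0.0
```

{"fn": "apply_moves", "kwargs": {
  "xyz": [
    [0.06, -0.165, 0],
    [0, 0, 0],
    [0, 0, 0]
  ],
  "rot": [
    [0, 0, 0],
    [0, 0, 0],
    [0, 0, 0]
  ],
  "hand": [1, 1, 1]
}}

```text
clock: 3.6
position: [0.5499, -0.0096, 0.2001]
ee_rot: [0.001, 1.0, 0.001, 0.0]
contact_force: [0.1, -0.8, -0.0]
width: 0.0856
gripper_force: 0.0
```

Run:
```python
from h import *
for i in range(3):
    s=status.get_state();print(s["position"].round(4),s["ee_rot"].round(4))
    c=grab("wrist")
save(c,"w3")
x0,y0=220,80
cv2.imwrite("pics/w3.png",cv2.resize(c["p"][y0:y0+150,x0:x0+200],None,fx=4,fy=4,interpolation=cv2.INTER_CUBIC))
```

```text
[ 0.5499 -0.0096  0.2001] [5.e-04 1.e+00 6.e-04 2.e-04]
[ 0.5497 -0.0102  0.2   ] [ 4.e-04  1.e+00 -1.e-04  1.e-04]
[ 0.5496 -0.0105  0.1999] [ 3.e-04  1.e+00 -5.e-04  1.e-04]
```

View pics/w3.png

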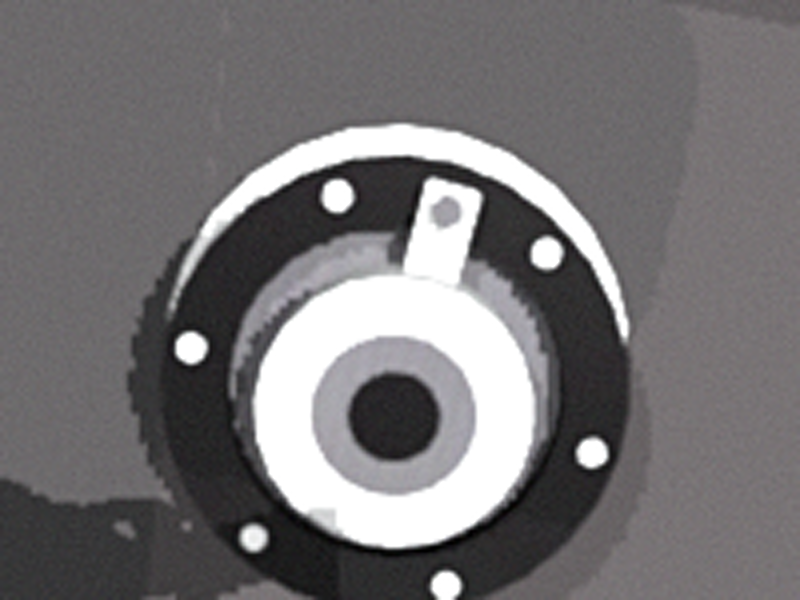

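The coupling is clearly seen: hub top circle centred at crop (395,410), lug corners (428,178), (482,195), (458,283) and (403,270), six bolt heads on the flange, and the groove with outer rim spanning u 230 to 558.

Run:
```python
from h import *
c=load("w3");f=lambda u,v:(220+u/4-.375,80+v/4-.375)
B=[onz(c,*f(*p),.052)[:2] for p in((338,196),(548,253),(592,452),(446,586),(254,538),(191,347))]
def circ(P):
    P=np.array(P);x=np.linalg.lstsq(np.c_[2*P,np.ones(len(P))],(P**2).sum(1),rcond=None)[0];return x[:2],np.sqrt(x[2]+x[:2]@x[:2])
print("bolts",circ(B))
H=[onz(c,*f(*p),.068)[:2] for p in((254,410),(536,410),(395,272),(397,549))]
print("hub",circ(H))
G=cv2.inRange(c["p"],(0,0,0),(70,70,70))
F=[onz(c,*f(*p),.05)[:2] for p in((160,395),(630,380),(400,157),(230,385),(558,385))]
print("flange",circ(F[:3]),"rim mid",(F[3]+F[4])/2,np.linalg.norm(F[3]-F[4]))
L=[onz(c,*f(*p),.058)[:2] for p in((428,178),(482,195),(458,283),(403,270))]
m=np.mean(L,0);d=(L[0]+L[1]-L[2]-L[3]);print("lug",m,"ang axis",np.degrees(np.arctan2(d[1],d[0])))
for h in(circ(H)[0],circ(B)[0]):
    e=m-h;print(np.degrees(np.arctan2(e[1],e[0])),np.linalg.norm(e))
# top-cam check
t=grab("top");s=grab("scene")
hp=np.r_[circ(H)[0],.068];print(proj(t,hp),proj(s,hp),proj(t,[*m,.058]),proj(s,[*m,.058]))
for n,cc in(("t",t),("s",s)):
    u,v=map(int,proj(cc,hp));g=cv2.cvtColor(cc["p"],cv2.COLOR_BGR2GRAY)[v-16:v+17,u-18:u+19]
    k=cv2.inRange(g,175,255);n_,lab,st,ce=cv2.connectedComponentsWithStats(k)
    i=1+np.argmax(st[1:,4]);print(n,st[i]+[u-18,v-16,0,0,0],ce[i]+[u-18,v-16])
```

```text
bolts (array([ 0.54953053, -0.00694089]), np.float64(0.0558843578453387))
hub (array([ 0.54968645, -0.00723117]), np.float64(0.036437448395954766))
flange (array([ 0.5493175 , -0.00701661]), np.float64(0.06360272307174968)) rim mid [ 0.55340369 -0.0067683 ] 0.08852886154343718
lug [ 0.59498283 -0.01939292] ang axis -15.075827941478728
-15.029064397356953 0.046900638652599934
-15.320745256743411 0.047127112036098984
(np.float64(325.24640670430455), np.float64(202.87133413274847)) (np.float64(325.56324615908824), np.float64(196.72144561692505)) (np.float64(329.2391699617049), np.float64(188.9436947221771)) (np.float64(314.38014849521437), np.float64(207.96040298073572))
t [307 186  37   7 162] [328.96296296 188.        ]
s [311 186  27  26 319] [323.94670846 198.04702194]
```

{"fn": "apply_moves", "kwargs": {
  "xyz": [
    [-0.06, -0.17, 0],
    [-0.06, -0.17, 0],
    [-0.06, -0.17, 0],
    [-0.06, -0.17, 0],
    [-0.06, -0.17, 0],
    [0, 0, 0],
    [0, 0, 0]
  ],
  "rot": [
    [0, 0, 0],
    [0, 0, 0],
    [0, 0, 0],
    [0, 0, 0],
    [0, 0, 0],
    [0, 0, 0],
    [0, 0, 0]
  ],
  "hand": [1, 1, 1, 1, 1, 1, 1]
}}

```text
clock: 4.72
position: [0.4601, 0.2447, 0.1997]
ee_rot: [0.0, 1.0, -0.0, 0.0]
contact_force: [-0.2, -0.0, -0.1]
width: 0.0853
gripper_force: 0.0
```

Run:
```python
from h import *
for i in range(3):
    s=status.get_state();print(s["position"].round(4),s["ee_rot"].round(4))
    c=grab("wrist")
save(c,"w4")
x0,y0=220,80
cv2.imwrite("pics/w4.png",cv2.resize(c["p"][y0:y0+150,x0:x0+200],None,fx=4,fy=4,interpolation=cv2.INTER_CUBIC))
```

```text
[0.4601 0.2447 0.1997] [ 5.e-04  1.e+00 -1.e-04  2.e-04]
[0.4604 0.2443 0.1997] [ 4.e-04  1.e+00 -6.e-04  1.e-04]
[0.4605 0.2441 0.1997] [ 4.e-04  1.e+00 -9.e-04  1.e-04]
```

View pics/w4.png

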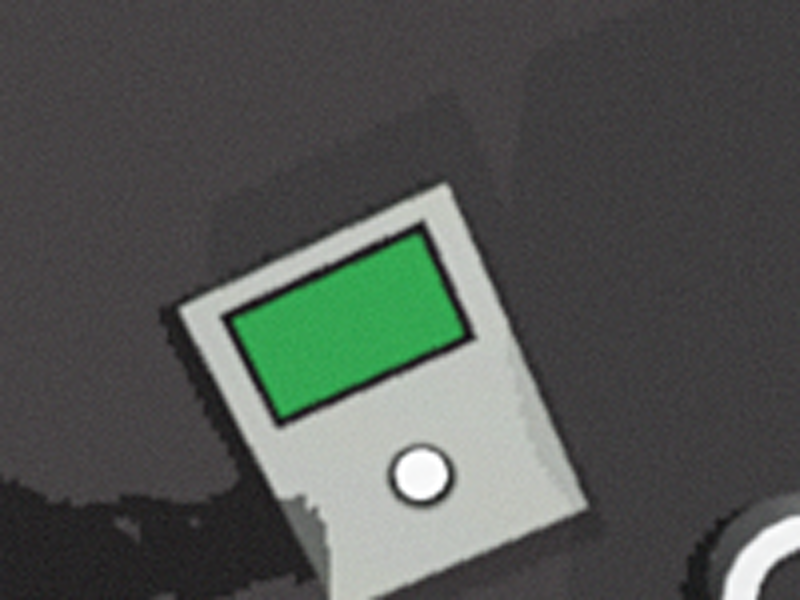

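The counter shows its green display at (348,325) and the bright button at crop (421,475).

Run:
```python
from h import *
c=load("w4");print(onz(c,220+421/4-.375,80+475/4-.375,.037),c["o"])
t=grab("top");print(proj(t,onz(c,220+421/4-.375,80+475/4-.375,.037)))
```

```text
[0.43459266 0.2404366  0.037     ] [0.54093372 0.24350865 0.36604078]
(np.float64(247.28914996533746), np.float64(238.77384236431115))
```

{"fn": "apply_moves", "kwargs": {
  "xyz": [
    [0.003, 0.2, 0],
    [0.003, 0.2, 0],
    [0.003, 0.2, 0],
    [0.003, 0.2, 0],
    [0.003, 0.2, 0],
    [0.003, 0.2, 0],
    [0.003, 0.2, 0],
    [0, 0.2, 0]
  ],
  "rot": [
    [0, 0, 0],
    [0, 0, 0],
    [0, 0, 0],
    [0, 0, 0],
    [0, 0, 0],
    [0, 0, 0],
    [0, 0, 0],
    [0, 0, 0]
  ],
  "hand": [1, 1, 1, 1, 1, 1, 1, 1]
}}

```text
clock: 5.92
position: [0.4655, -0.2376, 0.1999]
ee_rot: [0.0, 1.0, -0.001, 0.0]
contact_force: [0.1, 0.6, 0.3]
width: 0.0854
gripper_force: 0.0
```

{"fn": "apply_moves", "kwargs": {
  "xyz": [
    [0, 0.18, 0],
    [0, 0, 0],
    [0, 0, 0]
  ],
  "rot": [
    [0, 0, 0],
    [0, 0, 0],
    [0, 0, 0]
  ],
  "hand": [1, 1, 1]
}}

```text
clock: 6.3
position: [0.4653, -0.2887, 0.1993]
ee_rot: [-0.001, 1.0, -0.001, -0.0]
contact_force: [0.2, 0.7, -0.2]
width: 0.0852
gripper_force: 0.0
```

Run:
```python
from h import *
for i in range(2):
    s=status.get_state();print(s["position"].round(4),s["ee_rot"].round(4))
    c=grab("wrist")
save(c,"w5")
g=c["p"].min(2);P=[.467,-.29,.129];u,v=proj(c,P);print(u,v)
k=cv2.inRange(g,200,255)[int(v)-40:int(v)+40,int(u)-40:int(u)+40]
for r in k[::2,::2]:print("".join(".#"[x>0] for x in r))
```

```text
[ 0.4653 -0.2887  0.1993] [-7.e-04  1.e+00 -1.e-03 -4.e-04]
[ 0.4656 -0.2879  0.1995] [-5.e-04  1.e+00 -3.e-04 -3.e-04]
324.14433409410003 201.11863126035627Traceback (most recent call last):
  File "<stdin>", line 8, in <module>
  File "<stdin>", line 8, in <genexpr>
TypeError: string indices must be integers, not 'numpy.bool'
```

{"fn": "apply_moves", "kwargs": {
  "xyz": [
    [0.005, 0.005, 0.061],
    [0, 0, 0.061],
    [0, 0, 0.061],
    [0, 0, 0.061],
    [0, 0, 0.061],
    [0, 0, 0.061],
    [0, 0, 0],
    [0, 0, 0]
  ],
  "rot": [
    [0, 0, 0],
    [0, 0, 0],
    [0, 0, 0],
    [0, 0, 0],
    [0, 0, 0],
    [0, 0, 0],
    [0, 0, 0],
    [0, 0, 0]
  ],
  "hand": [1, 1, 1, 1, 1, 1, 1, -0.2],
  "force": 40
}}

```text
clock: 7.4
position: [0.4682, -0.2896, 0.0907]
ee_rot: [0.0, 1.0, 0.001, 0.0]
contact_force: [0.2, 0.4, 0.4]
width: 0.0693
gripper_force: 0.0
```

{"fn": "apply_moves", "kwargs": {
  "xyz": [
    [0, 0, 0],
    [0, 0, 0],
    [0, 0, 0],
    [0, 0, 0],
    [0, 0, 0],
    [0, 0, 0]
  ],
  "rot": [
    [0, 0, 0],
    [0, 0, 0],
    [0, 0, 0],
    [0, 0, 0],
    [0, 0, 0],
    [0, 0, 0]
  ],
  "hand": [-1, -1, -1, -1, -1, -1],
  "force": 40
}}

```text
clock: 8.15
position: [0.4679, -0.2901, 0.0905]
ee_rot: [0.0, 1.0, -0.0, 0.0]
contact_force: [0.3, 2.0, 5.8]
width: 0.0202
gripper_force: 39.1
```

{"fn": "apply_moves", "kwargs": {
  "xyz": [
    [0, 0, -0.05],
    [0, 0, -0.061],
    [0, 0, -0.061],
    [0, 0, -0.061],
    [0, 0, -0.061],
    [0, 0, -0.061],
    [0, 0, 0],
    [0, 0, 0]
  ],
  "rot": [
    [0, 0, 0],
    [0, 0, 0],
    [0, 0, 0],
    [0, 0, 0],
    [0, 0, 0],
    [0, 0, 0],
    [0, 0, 0],
    [0, 0, 0]
  ],
  "hand": [-1, -1, -1, -1, -1, -1, -1, -1],
  "force": 60
}}

```text
clock: 9.15
position: [0.4672, -0.2898, 0.1958]
ee_rot: [-0.0, 1.0, -0.0, -0.0]
contact_force: [-0.0, 0.1, -1.7]
width: 0.0193
gripper_force: 58.7
```

Run:
```python
from h import *
for i in range(2):
    s=status.get_state();print(s["position"].round(4),s["ee_rot"].round(4),s["contact_force"],s["width"])
    c=grab("wrist")
save(c,"w6")
p=s["position"];print("expected tip px",proj(c,p-[0,0,.077]))
cv2.imwrite("pics/w6.png",cv2.resize(c["p"][130:330,220:420],None,fx=3,fy=3,interpolation=cv2.INTER_CUBIC))
```

```text
[ 0.4672 -0.2898  0.1958] [-2.e-04  1.e+00 -0.e+00 -5.e-04] [-0.04065036  0.13792705 -1.72328308] 0.019297473351192616
[ 0.4671 -0.2897  0.1955] [-5.e-04  1.e+00 -0.e+00 -7.e-04] [-0.41832174  0.55646045 -1.12586789] 0.019214087487467887
expected tip px (np.float64(321.6782703581738), np.float64(200.25285245734872))
```

View pics/w6.png

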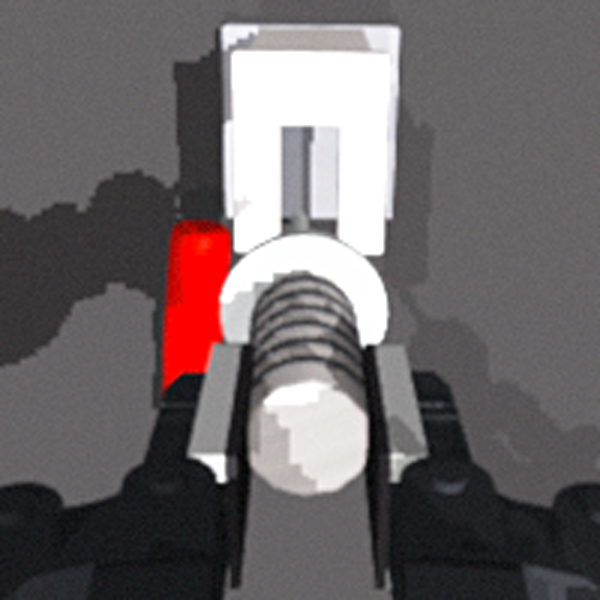

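The picture shows the probe gripped upright: grip top at crop (308,438), collar at (303,300), and the needle tip just visible at about (303,222), near the pixel expected for a tip straight below the TCP. The stand's fork is below it.

Run:
```python
from h import *
c=load("w6");p=np.array([.4672,-.2897,.1957])
g=cv2.cvtColor(c["p"],cv2.COLOR_BGR2GRAY)
print(g[196:212,312:332])
print("top",proj(c,p+[0,0,.039]),"collar ctr",proj(c,p+[0,0,-.077+.066]),"collar far edge",proj(c,p+[.018,0,-.077+.066]))
for dz in(-.075,-.077,-.079):print(proj(c,p+[0.0025,0,dz+.0025]),proj(c,p+[0.,0.0025,dz+.0025]))
```

```text
[[255 224 148 148 151 154 150 151 136 106 108 174 235 231 228 228 227 227
  230 226]
 [255 227 148 145 155 154 150 155 142 110 111 175 234 231 227 228 228 227
  228 228]
 [255 225 146 151 151 150 149 151 139 105 112 170 236 231 230 228 228 229
  228 227]
 [255 224 149 145 154 151 152 153 136 109 107 176 236 232 228 229 230 230
  228 227]
 [255 224 154 149 151 149 147 152 147 118 103 173 236 232 231 231 231 231
  229 227]
 [255 227 146 150 148 138 140 153 154 139 115 173 238 238 236 237 235 236
  235 231]
 [255 212 113 105 117 120 124 139 161 160 131 148 200 204 199 202 202 200
  200 198]
 [255 198  56  43  67  98 124 137 156 163 136 100 108 108 111 110 116 111
  108 113]
 [255 207  77  67  76 100 122 139 157 159 137  89  78  81  88  78  83  84
   77  74]
 [255 212  98  98 101 106 122 139 154 162 142  93  82  77  84  83  81  83
   80  81]
 [255 214  99 103 106 111 121 133 150 151 138 113 107 101  91  88  88  87
   76  78]
 [255 193 104 103 109 115 120 128 135 135 140 147 147 139 133 127 118 105
   89  87]
 [208 147 118 147 175 194 199 212 231 232 227 217 218 209 192 180 158 143
  129 
[... 163 characters left out ...]

  254 243]
 [255 255 255 255 254 254 254 254 254 254 255 254 254 255 255 255 255 255
  255 255]]
top (np.float64(321.06859380663286), np.float64(275.3524040402376)) collar ctr (np.float64(321.4226339774563), np.float64(232.44741617637877)) collar far edge (np.float64(321.3890002895678), np.float64(206.0738358138793))
(np.float64(321.67234084427207), np.float64(199.0228683852513)) (np.float64(318.6913066205504), np.float64(201.85861279670047))
(np.float64(321.6786386351184), np.float64(198.2834071882267)) (np.float64(318.7198941663832), np.float64(201.1002288948798))
(np.float64(321.6848425742201), np.float64(197.55496568447052)) (np.float64(318.7480570060843), np.float64(200.3531117976718))
```

{"fn": "apply_moves", "kwargs": {
  "xyz": [
    [0.0685, -0.162, 0],
    [0.0685, -0.162, 0],
    [0.0685, -0.162, 0],
    [0.0685, -0.162, 0],
    [0.0685, -0.162, 0],
    [0.0685, -0.162, 0],
    [0, 0, 0.08],
    [0, 0, 0]
  ],
  "rot": [
    [0, 0, 0],
    [0, 0, 0],
    [0, 0, 0],
    [0, 0, 0],
    [0, 0, 0],
    [0, 0, 0],
    [0, 0, 0],
    [0, 0, 0]
  ],
  "hand": [-1, -1, -1, -1, -1, -1, -1, -1]
}}

```text
clock: 10.25
position: [0.589, 0.0024, 0.1697]
ee_rot: [-0.0, 1.0, 0.001, -0.003]
contact_force: [-0.5, -0.2, 0.0]
width: 0.0192
gripper_force: 58.9
```

{"fn": "apply_moves", "kwargs": {
  "xyz": [
    [0, 0, 0.03],
    [0, 0, 0],
    [0, 0, 0]
  ],
  "rot": [
    [0, 0, 0],
    [0, 0, 0],
    [0, 0, 0]
  ],
  "hand": [-1, -1, -1]
}}

```text
clock: 10.62
position: [0.5911, 0.0009, 0.1639]
ee_rot: [0.0, 1.0, -0.001, 0.0]
contact_force: [-0.3, 0.0, -0.3]
width: 0.0196
gripper_force: 58.9
```

Run:
```python
from h import *
for i in range(2):
    s=status.get_state();print(s["position"].round(4),s["ee_rot"].round(4),s["contact_force"],s["width"])
    c=grab("wrist")
save(c,"w7");sc=grab("scene");save(sc,"s7")
p=s["position"];q=p+[-.0012,.0015,-.077];print("tip px",proj(c,q),proj(sc,q))
a=cv2.resize(c["p"][150:230,270:370],(400,320),interpolation=cv2.INTER_CUBIC)
u,v=map(int,proj(sc,q))
b=cv2.resize(sc["p"][v-20:v+20,u-25:u+25],(400,320),interpolation=cv2.INTER_CUBIC)
print(u,v);cv2.imwrite("pics/w7.png",np.hstack([a,b]))
```

```text
[0.5911 0.0009 0.1639] [ 1.e-04  1.e+00 -6.e-04  4.e-04] [-0.33512155  0.04717033 -0.32546295] 0.01958075507036442
[0.5912 0.001  0.164 ] [ 1.e-04  1.e+00 -5.e-04  5.e-04] [ 0.64705271 -0.23570445 -2.4667321 ] 0.019223434406537447
tip px (np.float64(319.8208938640559), np.float64(201.80606827271785)) (np.float64(322.1011539247423), np.float64(203.51741879879532))
322 203
```

View pics/w7.png

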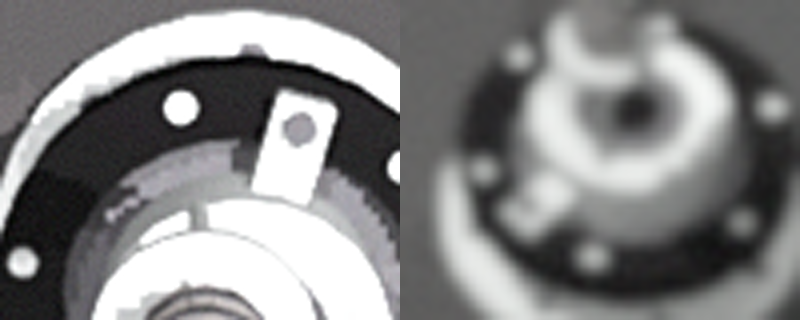

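The wrist crop (left half) shows the needle tip at crop (200,210), which is full-image (319.6,202) and as predicted. It sits beside the lug (298,145). I'll descend in steps, checking force.

{"fn": "apply_moves", "kwargs": {
  "xyz": [
    [-0.003, -0.003, 0.03],
    [0, 0, 0.025],
    [0, 0, 0.02],
    [0, 0, 0.015],
    [0, 0, 0]
  ],
  "rot": [
    [0, 0, 0],
    [0, 0, 0],
    [0, 0, 0],
    [0, 0, 0],
    [0, 0, 0]
  ],
  "hand": [-1, -1, -1, -1, -1]
}}

```text
clock: 11.4
position: [0.5898, 0.0025, 0.1359]
ee_rot: [-0.0, 1.0, 0.0, -0.0]
contact_force: [-0.6, -1.1, -1.2]
width: 0.0195
gripper_force: 58.9
```

{"fn": "apply_moves", "kwargs": {
  "xyz": [
    [0, 0, 0.01],
    [0, 0, 0.01],
    [0, 0, 0.01],
    [0, 0, 0]
  ],
  "rot": [
    [0, 0, 0],
    [0, 0, 0],
    [0, 0, 0],
    [0, 0, 0]
  ],
  "hand": [-1, -1, -1, -1]
}}

```text
clock: 11.9
position: [0.5898, 0.0025, 0.1271]
ee_rot: [0.0, 1.0, -0.0, -0.0]
contact_force: [0.1, 0.6, -1.4]
width: 0.0193
gripper_force: 58.9
```

{"fn": "apply_moves", "kwargs": {
  "xyz": [
    [0, 0, 0.005],
    [0, 0, 0.005],
    [0, 0, 0.004],
    [0, 0, 0],
    [0, 0, 0]
  ],
  "rot": [
    [0, 0, 0],
    [0, 0, 0],
    [0, 0, 0],
    [0, 0, 0],
    [0, 0, 0]
  ],
  "hand": [-1, -1, -1, -1, -1]
}}

```text
clock: 12.52
position: [0.5901, 0.0024, 0.1232]
ee_rot: [0.0, 1.0, -0.0, 0.0]
contact_force: [0.2, -0.6, -1.0]
width: 0.0194
gripper_force: 58.9
```

Run:
```python
from h import *
C=np.array([.5508,-.0086]);a=np.radians(np.linspace(15.4,316,73))
P=(C+.041*np.c_[np.cos(a),np.sin(a)])*[1,-1]/.3
Q=P.round(3);Q[0]=np.array([.5901,-.0024])/.3
D=np.diff(Q,axis=0).round(3)
for k in range(9):
    e=Q[8*k+8]*.3;print(k,"["+", ".join(f"[{x:g}, {y:g}, 0]" for x,y in D[8*k:8*k+8]+0.)+"]","end",e[0].round(4),-e[1].round(4))
```

```text
0 [[-0.002, -0.009, 0], [-0.004, -0.009, 0], [-0.004, -0.009, 0], [-0.005, -0.009, 0], [-0.006, -0.008, 0], [-0.006, -0.008, 0], [-0.007, -0.007, 0], [-0.007, -0.007, 0]] end 0.5778 0.0222
1 [[-0.008, -0.006, 0], [-0.008, -0.006, 0], [-0.008, -0.005, 0], [-0.009, -0.005, 0], [-0.01, -0.003, 0], [-0.009, -0.004, 0], [-0.01, -0.002, 0], [-0.009, -0.002, 0]] end 0.5565 0.0321
2 [[-0.01, -0.001, 0], [-0.01, 0, 0], [-0.01, 0, 0], [-0.01, 0.002, 0], [-0.01, 0.002, 0], [-0.01, 0.002, 0], [-0.009, 0.003, 0], [-0.009, 0.004, 0]] end 0.5331 0.0285
3 [[-0.009, 0.005, 0], [-0.008, 0.005, 0], [-0.008, 0.006, 0], [-0.008, 0.007, 0], [-0.007, 0.007, 0], [-0.007, 0.007, 0], [-0.006, 0.008, 0], [-0.005, 0.008, 0]] end 0.5157 0.0126
4 [[-0.005, 0.009, 0], [-0.004, 0.009, 0], [-0.004, 0.009, 0], [-0.002, 0.01, 0], [-0.003, 0.01, 0], [-0.001, 0.009, 0], [-0.001, 0.01, 0], [0, 0.01, 0]] end 0.5097 -0.0102
5 [[0.001, 0.01, 0], [0.002, 0.01, 0], [0.002, 0.01, 0], [0.003, 0.009, 0], [0.003, 0.01, 0], [0.005, 0.009, 0], [0.005, 0.008, 0], [0.005, 0.009, 0]] end 0.5175 -0.0327
6 [[0.006, 0.007, 0], [0.007, 0.008, 0], [0.007, 0.007, 0], [0.008, 0.006, 0], [0.008, 0.006, 0], [0.008, 0.005, 0], [0.009, 0.005, 0], [0.009, 0.003, 0]] end 0.5361 -0.0468
7 [[0.01, 0.004, 0], [0.01, 0.002, 0], [0.009, 0.002, 0], [0.01, 0.001, 0], [0.01, 0, 0], [0.01, 0, 0], [0.01, -0.001, 0], [0.01, -0.002, 0]] end 0.5598 -0.0486
8 [[0.009, -0.002, 0], [0.01, -0.004, 0], [0.009, -0.004, 0], [0.009, -0.004, 0], [0.008, -0.005, 0], [0.008, -0.006, 0], [0.008, -0.006, 0], [0.007, -0.007, 0]] end 0.5802 -0.0372
```

{"fn": "apply_moves", "kwargs": {
  "xyz": [
    [-0.002, -0.009, 0.002],
    [-0.004, -0.009, 0],
    [-0.004, -0.009, 0],
    [-0.005, -0.009, 0],
    [-0.006, -0.008, 0],
    [-0.006, -0.008, 0],
    [-0.007, -0.007, 0],
    [-0.007, -0.007, 0]
  ],
  "rot": [
    [0, 0, 0],
    [0, 0, 0],
    [0, 0, 0],
    [0, 0, 0],
    [0, 0, 0],
    [0, 0, 0],
    [0, 0, 0],
    [0, 0, 0]
  ],
  "hand": [-1, -1, -1, -1, -1, -1, -1, -1]
}}

```text
clock: 13.52
position: [0.5776, 0.0224, 0.1226]
ee_rot: [0.0, 1.0, -0.0, 0.0]
contact_force: [0.3, 0.3, -1.0]
width: 0.0195
gripper_force: 58.9
```

{"fn": "apply_moves", "kwargs": {
  "xyz": [
    [-0.008, -0.006, 0.002],
    [-0.008, -0.006, 0],
    [-0.008, -0.005, 0],
    [-0.009, -0.005, 0],
    [-0.01, -0.003, 0],
    [-0.009, -0.004, 0],
    [-0.01, -0.002, 0],
    [-0.009, -0.002, 0]
  ],
  "rot": [
    [0, 0, 0],
    [0, 0, 0],
    [0, 0, 0],
    [0, 0, 0],
    [0, 0, 0],
    [0, 0, 0],
    [0, 0, 0],
    [0, 0, 0]
  ],
  "hand": [-1, -1, -1, -1, -1, -1, -1, -1]
}}

```text
clock: 14.52
position: [0.5563, 0.0322, 0.122]
ee_rot: [0.0, 1.0, -0.0, 0.0]
contact_force: [0.3, -0.8, -2.2]
width: 0.0192
gripper_force: 58.9
```

{"fn": "apply_moves", "kwargs": {
  "xyz": [
    [-0.01, -0.001, 0],
    [-0.01, 0, 0],
    [-0.01, 0, 0],
    [-0.01, 0.002, 0],
    [-0.01, 0.002, 0],
    [-0.01, 0.002, 0],
    [-0.009, 0.003, 0],
    [-0.009, 0.004, 0]
  ],
  "rot": [
    [0, 0, 0],
    [0, 0, 0],
    [0, 0, 0],
    [0, 0, 0],
    [0, 0, 0],
    [0, 0, 0],
    [0, 0, 0],
    [0, 0, 0]
  ],
  "hand": [-1, -1, -1, -1, -1, -1, -1, -1]
}}

```text
clock: 15.52
position: [0.5329, 0.0284, 0.122]
ee_rot: [0.0, 1.0, -0.0, -0.0]
contact_force: [-1.2, -0.3, -1.0]
width: 0.019
gripper_force: 58.9
```

{"fn": "apply_moves", "kwargs": {
  "xyz": [
    [-0.009, 0.005, 0],
    [-0.008, 0.005, 0],
    [-0.008, 0.006, 0],
    [-0.008, 0.007, 0],
    [-0.007, 0.007, 0],
    [-0.007, 0.007, 0],
    [-0.006, 0.008, 0],
    [-0.005, 0.008, 0]
  ],
  "rot": [
    [0, 0, 0],
    [0, 0, 0],
    [0, 0, 0],
    [0, 0, 0],
    [0, 0, 0],
    [0, 0, 0],
    [0, 0, 0],
    [0, 0, 0]
  ],
  "hand": [-1, -1, -1, -1, -1, -1, -1, -1]
}}

```text
clock: 16.52
position: [0.5156, 0.0125, 0.122]
ee_rot: [0.0, 1.0, -0.0, 0.0]
contact_force: [-0.7, 0.6, -0.7]
width: 0.0194
gripper_force: 58.9
```

{"fn": "apply_moves", "kwargs": {
  "xyz": [
    [-0.005, 0.009, 0],
    [-0.004, 0.009, 0],
    [-0.004, 0.009, 0],
    [-0.002, 0.01, 0],
    [-0.003, 0.01, 0],
    [-0.001, 0.009, 0],
    [-0.001, 0.01, 0],
    [0, 0.01, 0]
  ],
  "rot": [
    [0, 0, 0],
    [0, 0, 0],
    [0, 0, 0],
    [0, 0, 0],
    [0, 0, 0],
    [0, 0, 0],
    [0, 0, 0],
    [0, 0, 0]
  ],
  "hand": [-1, -1, -1, -1, -1, -1, -1, -1]
}}

```text
clock: 17.52
position: [0.5096, -0.0104, 0.122]
ee_rot: [0.0, 1.0, -0.0, 0.0]
contact_force: [-0.1, -0.3, -0.5]
width: 0.0193
gripper_force: 58.9
```

{"fn": "apply_moves", "kwargs": {
  "xyz": [
    [0.001, 0.01, 0],
    [0.002, 0.01, 0],
    [0.002, 0.01, 0],
    [0.003, 0.009, 0],
    [0.003, 0.01, 0],
    [0.005, 0.009, 0],
    [0.005, 0.008, 0],
    [0.005, 0.009, 0]
  ],
  "rot": [
    [0, 0, 0],
    [0, 0, 0],
    [0, 0, 0],
    [0, 0, 0],
    [0, 0, 0],
    [0, 0, 0],
    [0, 0, 0],
    [0, 0, 0]
  ],
  "hand": [-1, -1, -1, -1, -1, -1, -1, -1]
}}

```text
clock: 18.52
position: [0.5176, -0.0328, 0.122]
ee_rot: [0.0, 1.0, -0.0, 0.0]
contact_force: [-0.3, -0.4, -1.4]
width: 0.0193
gripper_force: 58.9
```

{"fn": "apply_moves", "kwargs": {
  "xyz": [
    [0.006, 0.007, 0],
    [0.007, 0.008, 0],
    [0.007, 0.007, 0],
    [0.008, 0.006, 0],
    [0.008, 0.006, 0],
    [0.008, 0.005, 0],
    [0.009, 0.005, 0],
    [0.009, 0.003, 0]
  ],
  "rot": [
    [0, 0, 0],
    [0, 0, 0],
    [0, 0, 0],
    [0, 0, 0],
    [0, 0, 0],
    [0, 0, 0],
    [0, 0, 0],
    [0, 0, 0]
  ],
  "hand": [-1, -1, -1, -1, -1, -1, -1, -1]
}}

```text
clock: 19.52
position: [0.5363, -0.0469, 0.122]
ee_rot: [0.0, 1.0, -0.0, 0.0]
contact_force: [0.5, 0.3, -1.0]
width: 0.0194
gripper_force: 58.9
```

{"fn": "apply_moves", "kwargs": {
  "xyz": [
    [0.01, 0.004, 0],
    [0.01, 0.002, 0],
    [0.009, 0.002, 0],
    [0.01, 0.001, 0],
    [0.01, 0, 0],
    [0.01, 0, 0],
    [0.01, -0.001, 0],
    [0.01, -0.002, 0]
  ],
  "rot": [
    [0, 0, 0],
    [0, 0, 0],
    [0, 0, 0],
    [0, 0, 0],
    [0, 0, 0],
    [0, 0, 0],
    [0, 0, 0],
    [0, 0, 0]
  ],
  "hand": [-1, -1, -1, -1, -1, -1, -1, -1]
}}

```text
clock: 20.52
position: [0.56, -0.0485, 0.122]
ee_rot: [0.0, 1.0, -0.0, 0.0]
contact_force: [0.5, 0.4, -1.2]
width: 0.0196
gripper_force: 58.9
```

{"fn": "apply_moves", "kwargs": {
  "xyz": [
    [0.009, -0.002, 0],
    [0.01, -0.004, 0],
    [0.009, -0.004, 0],
    [0.009, -0.004, 0],
    [0.008, -0.005, 0],
    [0.008, -0.006, 0],
    [0.008, -0.006, 0],
    [0.007, -0.007, 0]
  ],
  "rot": [
    [0, 0, 0],
    [0, 0, 0],
    [0, 0, 0],
    [0, 0, 0],
    [0, 0, 0],
    [0, 0, 0],
    [0, 0, 0],
    [0, 0, 0]
  ],
  "hand": [-1, -1, -1, -1, -1, -1, -1, -1]
}}

```text
clock: 21.52
position: [0.5803, -0.037, 0.122]
ee_rot: [0.0, 1.0, -0.0, 0.0]
contact_force: [0.5, 0.4, -1.4]
width: 0.0194
gripper_force: 58.9
```

{"fn": "apply_moves", "kwargs": {
  "xyz": [
    [0, 0, 0],
    [0, 0, 0],
    [0, 0, 0]
  ],
  "rot": [
    [0, 0, 0],
    [0, 0, 0],
    [0, 0, 0]
  ],
  "hand": [-1, -1, -1]
}}

```text
clock: 21.9
position: [0.5801, -0.0372, 0.122]
ee_rot: [0.0, 1.0, -0.0, -0.0]
contact_force: [-0.1, 0.5, -0.0]
width: 0.0192
gripper_force: 58.9
```

{"fn": "apply_moves", "kwargs": {
  "xyz": [
    [0, 0, 0.003],
    [0, 0, 0.003],
    [0, 0, 0]
  ],
  "rot": [
    [0, 0, 0],
    [0, 0, 0],
    [0, 0, 0]
  ],
  "hand": [-1, -1, -1]
}}

```text
clock: 22.28
position: [0.58, -0.0372, 0.12]
ee_rot: [0.0, 1.0, -0.0, -0.0]
contact_force: [-0.3, 0.1, -0.4]
width: 0.0193
gripper_force: 58.9
```

{"fn": "apply_moves", "kwargs": {
  "xyz": [
    [0, 0, 0.002],
    [0, 0, 0]
  ],
  "rot": [
    [0, 0, 0],
    [0, 0, 0]
  ],
  "hand": [-1, -1]
}}

```text
clock: 22.52
position: [0.5801, -0.0371, 0.1196]
ee_rot: [0.0, 1.0, -0.0, -0.0]
contact_force: [0.2, 0.2, -0.3]
width: 0.0194
gripper_force: 58.9
```

{"fn": "apply_moves", "kwargs": {
  "xyz": [
    [0, 0, 0.002],
    [0, 0, 0]
  ],
  "rot": [
    [0, 0, 0],
    [0, 0, 0]
  ],
  "hand": [-1, -1]
}}

```text
clock: 22.78
position: [0.5803, -0.0372, 0.1191]
ee_rot: [0.0, 1.0, -0.0, 0.0]
contact_force: [0.4, 1.0, -0.1]
width: 0.0188
gripper_force: 58.9
```

{"fn": "apply_moves", "kwargs": {
  "xyz": [
    [0, 0, 0.002],
    [0, 0, 0]
  ],
  "rot": [
    [0, 0, 0],
    [0, 0, 0]
  ],
  "hand": [-1, -1]
}}

```text
clock: 23.02
position: [0.5805, -0.0372, 0.1188]
ee_rot: [0.0, 1.0, 0.0, 0.0]
contact_force: [-0.3, -1.2, 2.2]
width: 0.0194
gripper_force: 59.2
```

{"fn": "apply_moves", "kwargs": {
  "xyz": [
    [0, 0, -0.04],
    [0, 0, -0.08],
    [0, 0, -0.08],
    [-0.08, -0.153, 0],
    [-0.08, -0.153, 0],
    [-0.08, -0.153, 0],
    [-0.08, -0.153, 0],
    [-0.08, -0.153, 0]
  ],
  "rot": [
    [0, 0, 0],
    [0, 0, 0],
    [0, 0, 0],
    [0, 0, 0],
    [0, 0, 0],
    [0, 0, 0],
    [0, 0, 0],
    [0, 0, 0]
  ],
  "hand": [-1, -1, -1, -1, -1, -1, -1, -1]
}}

```text
clock: 24.02
position: [0.4594, 0.1937, 0.1791]
ee_rot: [-0.0, 1.0, -0.0, 0.001]
contact_force: [0.8, 0.7, -0.2]
width: 0.0193
gripper_force: 59.1
```

{"fn": "apply_moves", "kwargs": {
  "xyz": [
    [-0.08, -0.153, 0],
    [0, 0, 0.08],
    [0, 0, 0.08],
    [0, 0, 0],
    [0, 0, 0]
  ],
  "rot": [
    [0, 0, 0],
    [0, 0, 0],
    [0, 0, 0],
    [0, 0, 0],
    [0, 0, 0]
  ],
  "hand": [-1, -1, -1, -1, -1]
}}

```text
clock: 24.65
position: [0.4369, 0.2384, 0.1314]
ee_rot: [-0.0, 1.0, -0.0, 0.001]
contact_force: [-0.6, 0.5, -2.0]
width: 0.0198
gripper_force: 59.1
```

{"fn": "apply_moves", "kwargs": {
  "xyz": [
    [-0.003, 0, 0.025],
    [0, 0, 0.025],
    [0, 0, 0.012],
    [0, 0, 0.008],
    [0, 0, 0.002],
    [0, 0, 0],
    [0, 0, 0]
  ],
  "rot": [
    [0, 0, 0],
    [0, 0, 0],
    [0, 0, 0],
    [0, 0, 0],
    [0, 0, 0],
    [0, 0, 0],
    [0, 0, 0]
  ],
  "hand": [-1, -1, -1, -1, -1, -1, -1]
}}

```text
clock: 25.52
position: [0.4354, 0.2382, 0.109]
ee_rot: [0.0, 1.0, 0.0, 0.0]
contact_force: [-0.3, -1.1, 3.0]
width: 0.0192
gripper_force: 59.4
```

{"fn": "apply_moves", "kwargs": {
  "xyz": [
    [0, 0, 0.003],
    [0, 0, 0],
    [0, 0, 0]
  ],
  "rot": [
    [0, 0, 0],
    [0, 0, 0],
    [0, 0, 0]
  ],
  "hand": [-1, -1, -1]
}}

```text
clock: 25.9
position: [0.4358, 0.2383, 0.1085]
ee_rot: [-0.0, 1.0, 0.0, 0.001]
contact_force: [0.1, -1.6, 5.3]
width: 0.0192
gripper_force: 59.7
```

{"fn": "apply_moves", "kwargs": {
  "xyz": [
    [0, 0, 0.003],
    [0, 0, 0],
    [0, 0, 0]
  ],
  "rot": [
    [0, 0, 0],
    [0, 0, 0],
    [0, 0, 0]
  ],
  "hand": [-1, -1, -1]
}}

```text
clock: 26.28
position: [0.4363, 0.2384, 0.1082]
ee_rot: [-0.0, 1.0, 0.0, 0.001]
contact_force: [-0.5, -0.9, 7.8]
width: 0.0192
gripper_force: 60.1
```

{"fn": "apply_moves", "kwargs": {
  "xyz": [
    [0, 0, -0.06],
    [0, 0, -0.08],
    [0, 0, -0.08],
    [0, 0, -0.07],
    [0.012, 0.196, 0],
    [0.012, 0.196, 0],
    [0.012, 0.196, 0],
    [0.012, 0.196, 0]
  ],
  "rot": [
    [0, 0, 0],
    [0, 0, 0],
    [0, 0, 0],
    [0, 0, 0],
    [0, 0, 0],
    [0, 0, 0],
    [0, 0, 0],
    [0, 0, 0]
  ],
  "hand": [-1, -1, -1, -1, -1, -1, -1, -1]
}}

```text
clock: 27.28
position: [0.4493, 0.0017, 0.1935]
ee_rot: [-0.0, 1.0, 0.0, -0.0]
contact_force: [0.5, 0.4, -1.1]
width: 0.0191
gripper_force: 59.2
```

{"fn": "apply_moves", "kwargs": {
  "xyz": [
    [0.012, 0.196, 0],
    [0.012, 0.196, 0],
    [0.012, 0.196, 0],
    [0.012, 0.196, 0],
    [0.012, 0.194, 0],
    [0, 0, 0],
    [0, 0, 0],
    [0, 0, 0]
  ],
  "rot": [
    [0, 0, 0],
    [0, 0, 0],
    [0, 0, 0],
    [0, 0, 0],
    [0, 0, 0],
    [0, 0, 0],
    [0, 0, 0],
    [0, 0, 0]
  ],
  "hand": [-1, -1, -1, -1, -1, -1, -1, -1]
}}

```text
clock: 28.28
position: [0.4674, -0.2887, 0.1937]
ee_rot: [-0.001, 1.0, 0.001, -0.0]
contact_force: [1.2, -0.1, -1.2]
width: 0.0194
gripper_force: 59.3
```

{"fn": "apply_moves", "kwargs": {
  "xyz": [
    [0.002, 0.004, 0.04],
    [0, 0, 0.05],
    [0, 0, 0.05],
    [0, 0, 0.05],
    [0, 0, 0.05],
    [0, 0, 0.05],
    [0, 0, 0.035],
    [0, 0, 0]
  ],
  "rot": [
    [0, 0, 0],
    [0, 0, 0],
    [0, 0, 0],
    [0, 0, 0],
    [0, 0, 0],
    [0, 0, 0],
    [0, 0, 0],
    [0, 0, 0]
  ],
  "hand": [-1, -1, -1, -1, -1, -1, -1, -1]
}}

```text
clock: 29.28
position: [0.4677, -0.2912, 0.0955]
ee_rot: [-0.001, 1.0, -0.0, -0.001]
contact_force: [-0.3, 0.9, -0.5]
width: 0.0194
gripper_force: 59.3
```

{"fn": "apply_moves", "kwargs": {
  "xyz": [
    [0, 0, 0.007],
    [0, 0, 0.005],
    [0, 0, 0]
  ],
  "rot": [
    [0, 0, 0],
    [0, 0, 0],
    [0, 0, 0]
  ],
  "hand": [-1, -1, -1]
}}

```text
clock: 29.65
position: [0.4684, -0.2916, 0.0932]
ee_rot: [0.0, 1.0, -0.0, 0.0]
contact_force: [0.1, 0.5, -1.6]
width: 0.0193
gripper_force: 59.3
```

{"fn": "apply_moves", "kwargs": {
  "xyz": [
    [0, -0.004, 0.003],
    [0, 0, 0.003],
    [0, 0, 0],
    [0, 0, 0]
  ],
  "rot": [
    [0, 0, 0],
    [0, 0, 0],
    [0, 0, 0],
    [0, 0, 0]
  ],
  "hand": [-1, -1, -1, -1]
}}

```text
clock: 30.15
position: [0.4683, -0.2904, 0.0911]
ee_rot: [0.0, 1.0, -0.0, 0.0]
contact_force: [-0.3, 0.1, -1.4]
width: 0.0196
gripper_force: 59.3
```

{"fn": "apply_moves", "kwargs": {
  "xyz": [
    [0, 0, 0.002],
    [0, 0, 0.002],
    [0, 0, 0],
    [0, 0, 0]
  ],
  "rot": [
    [0, 0, 0],
    [0, 0, 0],
    [0, 0, 0],
    [0, 0, 0]
  ],
  "hand": [-1, -1, -1, -1]
}}

```text
clock: 30.65
position: [0.4685, -0.2904, 0.0906]
ee_rot: [0.0, 1.0, -0.0, 0.0]
contact_force: [-0.7, 1.2, 6.3]
width: 0.0196
gripper_force: 59.9
```

{"fn": "apply_moves", "kwargs": {
  "xyz": [
    [0, 0, 0],
    [0, 0, 0],
    [0, 0, 0],
    [0, 0, 0],
    [0, 0, 0],
    [0, 0, 0],
    [0, 0, 0],
    [0, 0, 0]
  ],
  "rot": [
    [0, 0, 0],
    [0, 0, 0],
    [0, 0, 0],
    [0, 0, 0],
    [0, 0, 0],
    [0, 0, 0],
    [0, 0, 0],
    [0, 0, 0]
  ],
  "hand": [-0.45, -0.35, -0.2, 0.2, 0.6, 1, 1, 1]
}}

```text
clock: 31.65
position: [0.4683, -0.2904, 0.0899]
ee_rot: [0.0, 1.0, -0.0, 0.0]
contact_force: [-0.1, 0.1, -0.7]
width: 0.0856
gripper_force: 0.0
```

{"fn": "apply_moves", "kwargs": {
  "xyz": [
    [0, 0, -0.04],
    [0, 0, -0.08],
    [0, 0, -0.1],
    [0, 0, -0.1],
    [0, 0, -0.05],
    [0, 0, 0],
    [0, 0, 0]
  ],
  "rot": [
    [0, 0, 0],
    [0, 0, 0],
    [0, 0, 0],
    [0, 0, 0],
    [0, 0, 0],
    [0, 0, 0],
    [0, 0, 0]
  ],
  "hand": [1, 1, 1, 1, 1, 1, 1]
}}

```text
clock: 32.52
position: [0.4676, -0.2898, 0.1998]
ee_rot: [-0.001, 1.0, -0.0, -0.001]
contact_force: [0.3, 0.2, -0.3]
width: 0.0854
gripper_force: 0.0
```

Run:
```python
from h import *
s=status.get_state();print(s["position"],s["width"],s["contact_force"])
c=grab("wrist");sc=grab("scene")
a=cv2.resize(c["p"][130:250,245:395],(500,400),interpolation=cv2.INTER_CUBIC)
b=cv2.resize(sc["p"][115:175,230:275],(300,400),interpolation=cv2.INTER_CUBIC)
print(proj(c,[.467,-.29,.129]));cv2.imwrite("pics/end.png",np.hstack([a,b]))
```

```text
[ 0.46761978 -0.28983044  0.19981789] 0.085401679939591 [ 0.34128218  0.21620034 -0.27013545]
(np.float64(321.8909870323401), np.float64(203.27888624292822))
```

View pics/end.png

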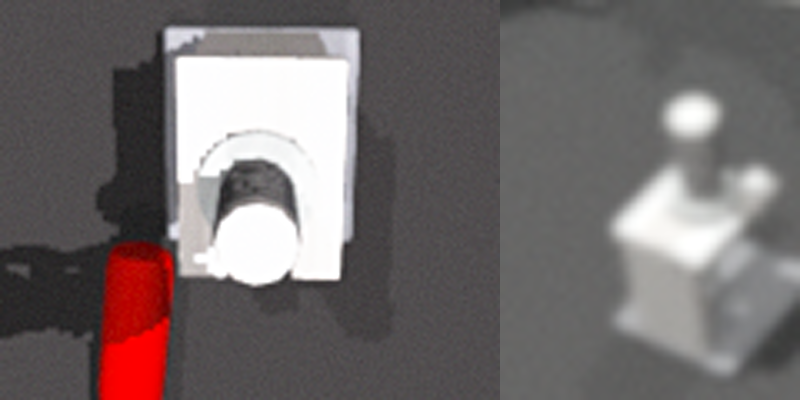

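The probe hangs upright in the fork: its top is at left-crop (257,243), centred on the collar, and the scene view agrees. The gripper is clear of everything, so I'm handing the job in.

```bash
python3 -c "from rig import job; print(job.sign_off())"
```

```text
the job is handed in; nothing more can be done
None
```

I ran the probe anticlockwise round the groove from groove0 to groove8 at about 2.4 cm/s, pressed the tally button down to its stop, hung the probe back in the fork, and handed the job in at about 33 s; the hand-in returned no verdict.

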